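Catch the centrifuge lid and lower it shut

TASK

Tip the centrifuge's open lid forward with your fingertips until it falls by itself, let go, catch the falling lid from below on the outside of your fingers while it is still well open, and hold it there, at rest, for a moment. Then lower it gently until it is fully shut, without letting it fall or forcing it, and draw the fingers clear. Do not pinch the lid, and leave everything standing around the centrifuge where it is.

Things in the scene. Friction and masses are not known exactly. Their poses are not given: they have to be found in the camera images.
- centrifuge: The compact bench centrifuge, standing fixed on the table: cream housing 170 mm deep (x) by 190 mm wide (y), rim at 112 mm. Origin at the centre of its underside on the table; its x axis points from the front panel to the hinge at the back, z up. The front of the housing is at x = -85 mm. The lid's hinge line runs along y at x = 78 mm, z = 112.5 mm in this frame.
- lid (a joint): Lid angle in rad: 0 = shut, lying level on the rim; 1.57 = upright; stop at 1.74. It starts at 1.64 to 1.72, leaning back past upright. A worn damper and a little friction keep it where it is within about 0.1 rad of upright; once tipped forward to about 1.35 it falls by itself, slowly at first (about 2 to 3.3 s to reach 0.8), then at up to 0.6 to 0.85 rad/s till shut. Resting on a finger under its front edge it weighs 1 to 2.5 N.
- lid_hinge (a point): Middle of the lid's hinge line, on the lid's underside plane. Axes turn with the lid: -x from the hinge to the front edge, z out of the lid's outer face (up when shut). The lid is a teal plate 184 mm wide, 9 mm thick (a 120 x 150 mm panel stands 7.5 mm proud on the outer face); it reaches 157 mm from the hinge, and a finger lip in the middle of its front, 90 mm wide and 9 mm thick, reaches 178 mm.
- lid_lip (a point): Middle of the front edge of the finger lip, on the lid's underside, 178 mm from the hinge. When shut it stands 15 mm out beyond the front of the housing, 112.5 mm above the table. When upright it is the highest point, 290 mm above the table.
- slide_box: Bystander, leave it alone: open cardboard slide box, 100 x 75 x 32 mm, left of the centrifuge; origin at the centre of its underside.
- cup: Bystander, leave it alone: white plastic cup, 48 mm wide, 40 mm high, right of the centrifuge near its front; origin at the centre of its underside.
- tube_rack: Bystander, leave it alone: white tube rack with capped tubes, 55 x 120 mm, 60 mm high, right of the centrifuge; origin at the centre of its underside.
- wash_bottle: Bystander, leave it alone: white bottle, 68 mm wide, 170 mm high, on the left; origin at the centre of its underside.
- spray_bottle: Bystander, leave it alone: white spray bottle, 74 mm wide, 171 mm high, on the left, farther from the robot; origin at the centre of its underside.
- stain_bottle: Bystander, leave it alone: amber bottle, 48 mm wide, 90 mm high, on the right; origin at the centre of its underside.
- tablet_jar: Bystander, leave it alone: small white jar, 44 mm wide, 75 mm high, on the right; origin at the centre of its underside.

How it is judged:
By the outcome, as a careful person would: the job done as asked, in the order asked, and still so for the second after the job is handed in, with the robot touching nothing.
It also fails if it takes over 59 s, if anything falls off the work surface, if the arm or the gripper's body presses on something with over 40 N, if the wrist force passes 120 N, or if a joint passes its speed limit or range.

ROBOT

A 6-joint arm with a two-finger parallel gripper is mounted at the origin on the work surface. World frame = base frame: x ahead of the robot, y to its left, z up, the work surface at z = 0. Lengths are in m, angles in rad, forces in N, time in s.
With the tool pointing down it reaches from about 0.275 to 0.875 m from the base axis. Payload 12.5 kg.
Tool frame: the origin (TCP) lies between the finger pads; the fingertips stand 17 mm ahead of it and the grasp point (between the pads) lies 2 mm behind it; z points along the fingers, y is the line along which they close (so a half turn about z gives the same grasp; the last joint's range is limited). The gripper opens to 85 mm and grips with 20 to 120 N. Pads are 22 mm wide; open, the fingers measure 114 mm over their backs; the gripper's body (76 mm by 85 mm) begins 54 mm behind the grasp point. The pads swing forward as they close: fully open they stand 13 mm farther back than shut.
Start: joints at [1.024, 0.351, 1.652, -0, 1.139, -0.085], TCP at [0.245, 0.492, 0.248] pointing down, gripper open.
Joint ranges: [-2.75, 2.75], [-0.79, 2.1], [0.01, 2.65], [-1.57, 4.71], [0.07, 3.14], [-2.87, 2.87]. Speed limits (rad/s): [2.22, 2.22, 2.79, 3.14, 3.14, 3.14].

INTERFACE

Orientations are given as a unit quaternion [x, y, z, w].
In Python, from station import sensors, vision, manip gives the robot as it stands. The module is installed in compiled form; this text tells all that it offers.
- The arm moves only by the tool jog_arm, never from a script. Its argument "deltas" is a list of rows, each an object of numbers: "jaw": the opening, from 0 (shut) to 1 (fully open); "dx", "dy", "dz": the shift along the tool's x, y, z in cm; "ax", "ay", "az": the turn, a rotation vector about the tool's x, y, z in degrees. A call has exactly 5 rows; each row is the pose to reach, as a shift and turn from the pose commanded when the call began, along the tool's axes at that moment; what a row does not reach only later rows make up. A row lasts 1/10 s, in which the tool goes at most 50 mm and 8.59 degrees, less where a joint would pass 70% of its speed; a pose out of reach is approached as far as the arm can. A call with a gripper value outside its range is refused whole. The fingers move at their own pace and stop on an object; "force" is the grip in N (left out, the last holds). Time passes only in rows, so rows that repeat a pose let the fingers close, or fill a call up. It gives the time, the measured TCP pose, the force, the opening and the grip force at its end, in the units of the state.
- sensors.get_state(): the state, without advancing time (a new reading comes with each control period).
- vision.capture(name): name is "side" or "top"; returns a dict with "image" (384x512x3 uint8, blue, green, red), "K" (3x3 intrinsics, pixels), "distortion" ([k1, k2, p1, p2, k3] as OpenCV has them; the pictures are not rectified), "R" (3x3) and "t" (3): a world point X has camera coordinates R X + t. Camera axes: x right, y down, z forward; pixel columns grow to the right and rows downward; lengths in m; the calibration is good to about 2 mm. A picture is of the moment at which its call begins. There is no depth.
- manip.sign_off(): hands the job in; it is judged then, once.
The state is a dict: "clock": time; "joints": joint angles; "qvel": joint speeds; "joint_efforts": joint torques, N m; "eef_pos": TCP position; "ee_rot": TCP orientation; "wrist_force": force on the tool from outside, world axes, zero at the start; "torque": the same for the moment, N m; "grip_width": finger opening in m; "finger_force": force on a finger pad.
Only numpy, scipy, OpenCV 4.12 (cv2) and the standard library are available. Lean on these libraries where they do the work, as an engineer would, in place of code of your own. Each camera call takes 0.05 s, during which the arm holds its last target. There are 200 camera calls.

## Working session

There is one attempt and no reset: what is moved stays moved. The work goes in short steps, Python scripts to look and compute and a tool call to move; the robot and the scene stay as the last step left them, time stands still between calls to the robot, and variables do not carry over. Pictures are saved under pics/ and viewed, at most 10 in all, crops included, and the job is handed in when it is done.

Besides the shell and the picture viewer there is one more tool, called after "Request:" by a JSON object that holds its "method" and its "body", one argument or row to a line. jog_arm: Moves the arm, as the interface text tells. Its arguments: {"type":"object","properties":{"deltas":{"type":"array","items":{"type":"object","properties":{"jaw":{"type":"number"},"dx":{"type":"number"},"dy":{"type":"number"},"dz":{"type":"number"},"ax":{"type":"number"},"ay":{"type":"number"},"az":{"type":"number"}}}},"force":{"type":"number"}},"required":["deltas"]}

```bash
mkdir -p pics; cat > a.py <<'E'
from station import sensors, vision, manip
import cv2, numpy as np
print(sensors.get_state())
for n in ("side","top"):
    c=vision.capture(n); cv2.imwrite(f"pics/{n}0.png",c["image"]); np.savez(f"{n}0.npz",**c)
    print(n,c["K"].tolist(),c["distortion"],c["R"].tolist(),c["t"], -c["R"].T@c["t"])
E
python3 a.py
```

```text
{'clock': 0.0, 'joints': array([ 1.02443703e+00,  3.51222691e-01,  1.65241769e+00,  5.50284639e-06,
        1.13913521e+00, -8.45729013e-02]), 'qvel': array([ 0.00154731, -0.00024791,  0.00070975, -0.00028636,  0.00040061,
        0.00034383]), 'joint_efforts': array([-5.69809745e-04, -5.06105411e+01, -2.91404682e+01, -1.52730254e-04,
        4.56527516e-03,  1.73904027e-05]), 'eef_pos': array([0.24484913, 0.4921392 , 0.24776827]), 'ee_rot': array([ 2.28848193e-01,  9.73461943e-01, -5.61504115e-04, -1.85883403e-04]), 'wrist_force': array([-0.26727773,  0.1156949 ,  0.29932734]), 'torque': array([ 0.01836802, -0.00560312, -0.03097359]), 'finger_force': 0.0, 'grip_width': 0.08545990374176252}
side [[430.8696605515166, 0.0, 260.03839272252594], [0.0, 430.8696605515166, 193.8063423901998], [0.0, 0.0, 1.0]] [-0.05506946  0.          0.          0.          0.        ] [[0.9352451384817264, -0.35393394409393325, 0.006877075280144335], [-0.23532624968073962, -0.6361109451082619, -0.7348363230847206], [0.2644581009488923, 0.6856337424103234, -0.6782096166458564]] [-0.51880219  0.23330381  1.0578296 ] [ 0.26035813 -0.76049827  0.89243816]
top [[475.24864733313063, 0.0, 259.6078928903287], [0.0, 475.24864733313063, 193.88988373485967], [0.0, 0.0, 1.0]] [-0.13568084  0.          0.          0.          0.        ] [[-0.015511762538364574, -0.9998683242041269, 0.004766495167786566], [-0.996537708151029, 0.015070309174931596, -0.08176479691448096], [0.08168219791391347, -0.006018308284154011, -0.9966402553124919]] [0.03953424 0.59257281 1.73368328] [0.44952334 0.04103262 1.7761217 ]
```

View pics/side0.png

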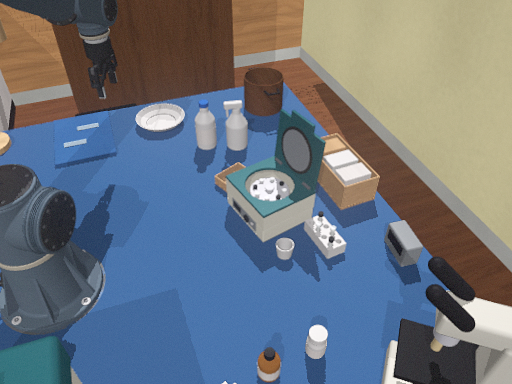

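View pics/top0.png

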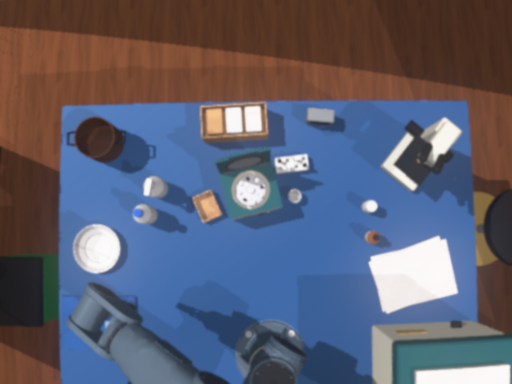

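The side view shows the open lid (lip near pixel 305,118; hinge around 300,195) and the housing at about (230-320, 160-235). In the top view the rim spans about (218-282, 155-218). I'll crop both to get the corners.

```bash
python3 - <<'E'
import cv2,numpy as np
s=np.load("side0.npz")["image"][95:245,205:355]; t=np.load("top0.npz")["image"][135:235,185:315]
a=cv2.resize(s,(600,600),interpolation=cv2.INTER_CUBIC)
cv2.imwrite("pics/c1.png",a)
cv2.imwrite("pics/c2.png",cv2.resize(t,(780,600),interpolation=cv2.INTER_CUBIC))
E
```

```text
(no output)
```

View pics/c1.png

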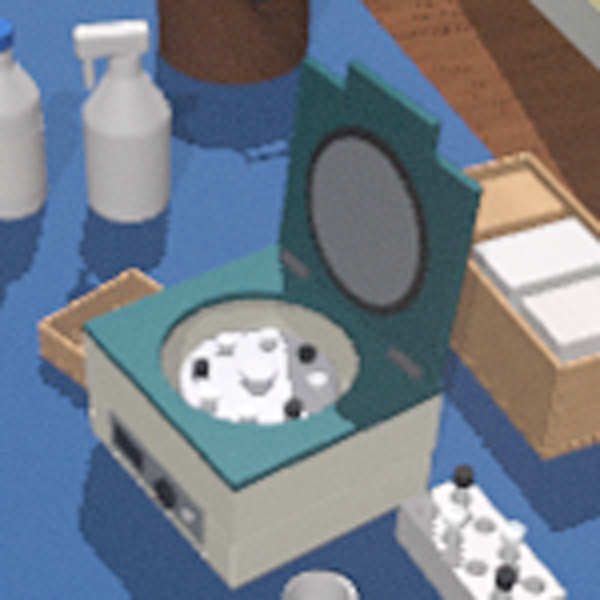

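View pics/c2.png

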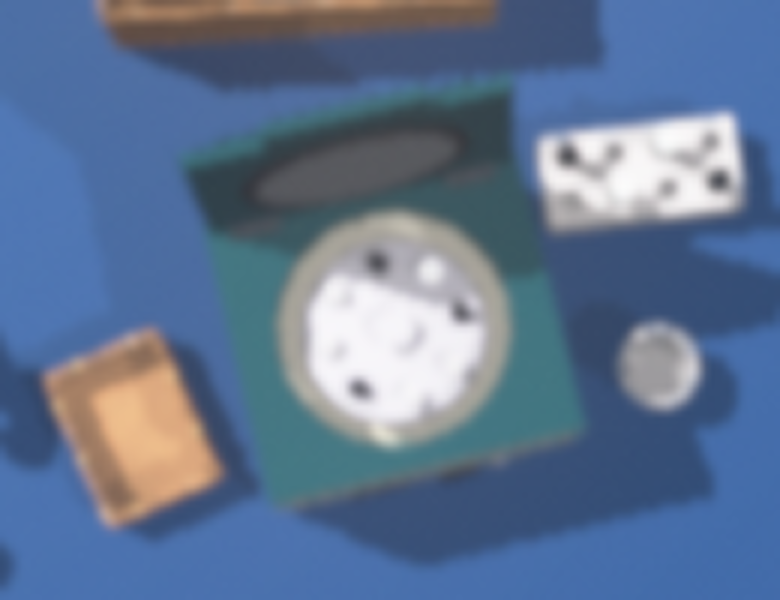

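The crops show the rim's front corners clearly: side crop (87,327) and (237,488), top crop (285,507) and (583,432). The lip's front-edge corners are at about side crop (350,62) and (438,125). Next I'll cast rays.

```bash
cat > h.py <<'E'
import cv2,numpy as np
C={n:dict(np.load(f"{n}0.npz")) for n in("side","top")}
def ray(n,p):
    c=C[n]; u=cv2.undistortPoints(np.array([[p]],float),c["K"],c["distortion"])[0,0]
    return -c["R"].T@c["t"], c["R"].T@np.r_[u,1]
def onz(n,p,z):
    o,d=ray(n,p); return o+d*(z-o[2])/d[2]
def plane(n,p,q,m):
    o,d=ray(n,p); return o+d*((q-o)@m)/(d@m)
sp=lambda x,y:(205+x/4-.4,95+y/4-.4); tp=lambda x,y:(185+x/6-.4,135+y/6-.4)
E
python3 - <<'E'
from h import *
np.set_printoptions(precision=4,suppress=True)
z=.112
FLs,FRs,BRs=[onz("side",sp(*p),z) for p in((87,327),(237,488),(440,395))]
FLt,FRt=[onz("top",tp(*p),z) for p in((285,507),(583,432))]
print(FLs,FRs,BRs,FLt,FRt)
print("w",np.linalg.norm(FLs-FRs),np.linalg.norm(FLt-FRt),"d",np.linalg.norm(BRs-FRs))
FL=(FLs+FLt)/2;FR=(FRs+FRt)/2
for a in (FL-FR,FLs-FRs,FLt-FRt):print(np.degrees(np.arctan2(-a[0],a[1])))
y=(FL-FR)/np.linalg.norm(FL-FR); x=np.array([y[1],-y[0],0])
o=(FL+FR)/2+.085*x; print("centre",o,"x",x,"yaw",np.degrees(np.arctan2(x[1],x[0])))
H=o+.078*x; H[2]=.1125
for th in(1.6,1.65,1.7,1.74):
    r=-x*np.cos(th)+np.array([0,0,np.sin(th)]); n=np.cross(y,r)
    print(th,[ (lambda P:(round((P-H)@r,4),round((P-H)@y,4)))(plane("side",sp(*p),H,n)) for p in((350,62),(438,125),(480,187))],
     [ (lambda P:(round((P-H)@r,4),round((P-H)@y,4)))(plane("top",tp(*p),H,n)) for p in((185,163),(512,85))])
E
```

```text
[0.5019 0.1283 0.112 ] [ 0.5437 -0.0543  0.112 ] [ 0.7024 -0.0206  0.112 ] [0.4988 0.1286 0.112 ] [ 0.54  -0.046  0.112]
w 0.1873278656134733 0.1794566934355784 d 0.1623270937828978
13.068130005936943
12.883906165211693
13.260434140979761
centre [0.6039 0.0584 0.112 ] x [0.9741 0.2261 0.    ] yaw 13.068130005936945
1.6 [(np.float64(0.1906), np.float64(0.0263)), (np.float64(0.1922), np.float64(-0.0626)), (np.float64(0.1724), np.float64(-0.1061))] [(np.float64(0.2364), np.float64(0.0897)), (np.float64(0.2306), np.float64(-0.0809))]
1.65 [(np.float64(0.1825), np.float64(0.0373)), (np.float64(0.184), np.float64(-0.0528)), (np.float64(0.1648), np.float64(-0.0979))] [(np.float64(0.1889), np.float64(0.0921)), (np.float64(0.1841), np.float64(-0.0842))]
1.7 [(np.float64(0.1754), np.float64(0.0473)), (np.float64(0.1769), np.float64(-0.0439)), (np.float64(0.1582), np.float64(-0.0904))] [(np.float64(0.1576), np.float64(0.0937)), (np.float64(0.1536), np.float64(-0.0863))]
1.74 [(np.float64(0.1704), np.float64(0.0549)), (np.float64(0.1719), np.float64(-0.0372)), (np.float64(0.1535), np.float64(-0.0848))] [(np.float64(0.1394), np.float64(0.0946)), (np.float64(0.1358), np.float64(-0.0876))]
```

The estimates agree: centre about (0.604, 0.058), yaw about 13.1°, lid about 1.69 rad, with the lip corners at 0.178 m and ±45 mm as given. I'll keep one tool pose for both tipping and catching: fingers shut, closing line along the hinge, pointing forward and 50° down. The helper converts centrifuge-frame goals into tool deltas.

```bash
cat > g.py <<'E'
import numpy as np, sys
from scipy.spatial.transform import Rotation as R
from station import sensors
O=np.array([.604,.0585,0]); yaw=np.radians(13.1)
X=np.array([np.cos(yaw),np.sin(yaw),0]);Y=np.array([-X[1],X[0],0]);Z=np.array([0,0,1.])
C=np.c_[X,Y,Z]
def go(x,y,z,beta):
    """target of the TIP centre (17 mm ahead of TCP) in centrifuge frame, mm; beta deg below horizontal"""
    s=sensors.get_state(); p=s["eef_pos"]; r=R.from_quat(s["ee_rot"])
    b=np.radians(beta); z3=X*np.cos(b)-Z*np.sin(b); T=np.c_[np.cross(Y,z3),Y,z3]
    tgt=O+C@np.array([x,y,z])/1000-.017*z3
    np.set_printoptions(precision=2,suppress=True)
    print("delta cm",r.inv().apply(tgt-p)*100,"rot",np.degrees((r.inv()*R.from_matrix(T)).as_rotvec()))
    tip=C.T@(p+.017*r.as_matrix()[:,2]-O)*1000
    print("tip now c mm",tip,"axis",C.T@r.as_matrix()[:,2],"j",s["joints"],"F",s["wrist_force"],"t",s["clock"])
if __name__=="__main__": go(*map(float,sys.argv[1:5]))
E
python3 g.py 60 0 370 50
```

```text
delta cm [-55.25 -19.71 -13.51] rot [-13.85 -38.4  -37.9 ]
tip now c mm [-251.48  503.77  230.83] axis [-0. -0. -1.] j [ 1.02  0.35  1.65  0.    1.14 -0.08] F [ 0.06 -0.73  0.21] t 0.1
```

Request:
{"method": "jog_arm", "body": {
  "deltas": [
    {"dz": -3, "jaw": 0},
    {"dz": -6, "jaw": 0},
    {"dz": -9, "jaw": 0},
    {"dz": -12, "jaw": 0},
    {"dz": -14, "jaw": 0}
  ],
  "force": 20
}}

```text
validation failed for argument at $.de...
```

```bash
python3 g.py 60 0 370 50
```

```text
delta cm [-55.25 -19.71 -13.51] rot [-13.85 -38.4  -37.9 ]
tip now c mm [-251.48  503.77  230.83] axis [-0. -0. -1.] j [ 1.02  0.35  1.65  0.    1.14 -0.08] F [ 0.06 -0.73  0.21] t 0.1
```

Request:
{"method": "jog_arm", "body": {
  "deltas": [
    {"dx": 0, "dy": 0, "dz": -3, "ax": 0, "ay": 0, "az": 0, "jaw": 0},
    {"dx": 0, "dy": 0, "dz": -6, "ax": 0, "ay": 0, "az": 0, "jaw": 0},
    {"dx": 0, "dy": 0, "dz": -9, "ax": 0, "ay": 0, "az": 0, "jaw": 0},
    {"dx": 0, "dy": 0, "dz": -12, "ax": 0, "ay": 0, "az": 0, "jaw": 0},
    {"dx": 0, "dy": 0, "dz": -14, "ax": 0, "ay": 0, "az": 0, "jaw": 0}
  ],
  "force": 20
}}

```text
clock: 0.6
eef_pos: [0.2451, 0.4925, 0.3902]
ee_rot: [0.229, 0.973, 0.001, 0.0]
wrist_force: [-0.3, -0.5, -0.8]
grip_width: 0.0123
finger_force: 0.0
```

```bash
python3 g.py 60 0 370 50
```

```text
delta cm [-55.25 -19.74   0.7 ] rot [-13.72 -38.33 -37.94]
tip now c mm [-251.21  504.05  373.24] axis [ 0.  0. -1.] j [ 1.02  0.24  1.45 -0.    1.45 -0.08] F [-0.28 -0.51 -0.83] t 0.6
```

Request:
{"method": "jog_arm", "body": {
  "deltas": [
    {"dx": -4, "dy": -1.5, "dz": 0, "ax": -1, "ay": -3, "az": -3, "jaw": 0},
    {"dx": -8, "dy": -3, "dz": 0, "ax": -2, "ay": -6, "az": -6, "jaw": 0},
    {"dx": -12, "dy": -4.5, "dz": 0, "ax": -3, "ay": -9, "az": -9, "jaw": 0},
    {"dx": -16, "dy": -6, "dz": 0, "ax": -4, "ay": -12, "az": -12, "jaw": 0},
    {"dx": -20, "dy": -7.5, "dz": 0, "ax": -5, "ay": -14, "az": -14, "jaw": 0}
  ]
}}

```text
clock: 1.1
eef_pos: [0.3913, 0.3348, 0.3881]
ee_rot: [0.106, 0.986, 0.014, 0.129]
wrist_force: [1.0, 1.0, -0.0]
grip_width: -0.0002
finger_force: 0.0
```

```bash
python3 g.py 60 0 370 50
```

```text
delta cm [-30.09 -20.62   7.18] rot [ -8.72 -24.3  -23.74]
tip now c mm [-140.3   316.37  371.64] axis [ 0.25 -0.06 -0.97] j [ 0.7   0.09  1.66 -0.18  1.2  -0.61] F [ 0.98  0.99 -0.03] t 1.1
```

Request:
{"method": "jog_arm", "body": {
  "deltas": [
    {"dx": -4, "dy": -2.7, "dz": 0.9, "ax": -2, "ay": -5, "az": -5, "jaw": 0},
    {"dx": -8, "dy": -5.4, "dz": 1.8, "ax": -3.5, "ay": -10, "az": -10, "jaw": 0},
    {"dx": -12, "dy": -8.1, "dz": 2.7, "ax": -5, "ay": -15, "az": -15, "jaw": 0},
    {"dx": -16, "dy": -10.8, "dz": 3.6, "ax": -7, "ay": -20, "az": -20, "jaw": 0},
    {"dx": -20, "dy": -13.5, "dz": 4.5, "ax": -8.7, "ay": -24.3, "az": -23.7, "jaw": 0}
  ]
}}

```text
clock: 1.6
eef_pos: [0.5528, 0.172, 0.3868]
ee_rot: [-0.099, 0.938, 0.039, 0.33]
wrist_force: [0.3, 1.8, -0.5]
grip_width: 0.0
finger_force: 0.0
```

```bash
python3 g.py 135 0 335 50
```

```text
delta cm [ -9.33 -12.01  12.36] rot [-0.24 -1.17 -1.  ]
tip now c mm [-13.47 122.1  373.52] axis [ 0.63 -0.   -0.78] j [ 0.22  0.03  1.84  0.    0.6  -1.56] F [ 0.31  1.79 -0.53] t 1.6
```

Request:
{"method": "jog_arm", "body": {
  "deltas": [
    {"dx": -2, "dy": -2.4, "dz": 2.5, "ax": 0, "ay": 0, "az": 0, "jaw": 0},
    {"dx": -4, "dy": -5, "dz": 5, "ax": 0, "ay": 0, "az": 0, "jaw": 0},
    {"dx": -6, "dy": -7.5, "dz": 7.5, "ax": 0, "ay": 0, "az": 0, "jaw": 0},
    {"dx": -8, "dy": -10, "dz": 10, "ax": 0, "ay": -1, "az": -1, "jaw": 0},
    {"dx": -9.3, "dy": -12, "dz": 12.4, "ax": 0, "ay": -1, "az": -1, "jaw": 0}
  ]
}}

```text
clock: 2.1
eef_pos: [0.7252, 0.0872, 0.3459]
ee_rot: [-0.105, 0.935, 0.037, 0.337]
wrist_force: [0.0, 0.9, 0.7]
grip_width: 0.0001
finger_force: 0.0
```

```bash
python3 g.py 133 0 282 50; python3 - <<'E'
from station import vision
import cv2
c=vision.capture("side"); cv2.imwrite("pics/s1.png",cv2.resize(c["image"][60:260,180:380],(600,600)))
E
```

```text
delta cm [ 3.44 -0.04  3.76] rot [-0.21 -0.37 -0.16]
tip now c mm [135.4    0.38 332.79] axis [ 0.64 -0.   -0.77] j [ 0.01  0.36  1.54  0.25  0.58 -1.95] F [0.04 0.88 0.72] t 2.1
```

View pics/s1.png

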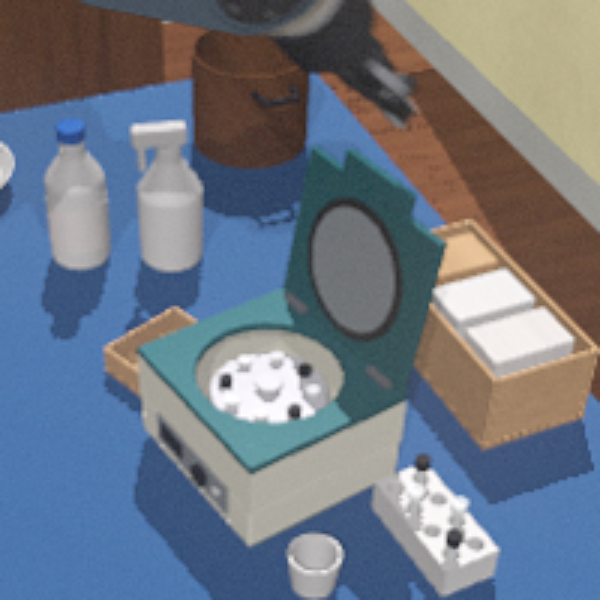

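The fingers (tip at crop 400,120) are above and behind the lip (crop 345-415, 150-205) and clear of it. Now I'll lower them behind the lip.

Request:
{"method": "jog_arm", "body": {
  "deltas": [
    {"dx": 0.8, "dy": 0, "dz": 1.2, "ax": 0, "ay": 0, "az": 0, "jaw": 0},
    {"dx": 1.6, "dy": 0, "dz": 2.4, "ax": 0, "ay": 0, "az": 0, "jaw": 0},
    {"dx": 2.5, "dy": 0, "dz": 3.6, "ax": 0, "ay": 0, "az": 0, "jaw": 0},
    {"dx": 3.3, "dy": 0, "dz": 4.7, "ax": 0, "ay": 0, "az": 0, "jaw": 0},
    {"dx": 3.3, "dy": 0, "dz": 4.7, "ax": 0, "ay": 0, "az": 0, "jaw": 0}
  ]
}}

```text
clock: 2.65
eef_pos: [0.7281, 0.09, 0.2884]
ee_rot: [-0.106, 0.935, 0.038, 0.337]
wrist_force: [-0.2, 0.2, 1.0]
grip_width: 0.0002
finger_force: 0.2
```

```bash
python3 g.py 110 0 276 50
```

```text
delta cm [ 2.19 -0.27 -1.89] rot [-0.18 -0.34 -0.14]
tip now c mm [138.85   2.55 275.35] axis [ 0.64 -0.   -0.77] j [ 0.01  0.42  1.6   0.3   0.46 -2.01] F [-0.22  0.2   1.04] t 2.65
```

Request:
{"method": "jog_arm", "body": {
  "deltas": [
    {"dx": 0.46, "dy": 0, "dz": -0.39, "ax": 0, "ay": 0, "az": 0, "jaw": 0},
    {"dx": 0.92, "dy": 0, "dz": -0.78, "ax": 0, "ay": 0, "az": 0, "jaw": 0},
    {"dx": 1.38, "dy": -0.1, "dz": -1.17, "ax": 0, "ay": 0, "az": 0, "jaw": 0},
    {"dx": 1.84, "dy": -0.2, "dz": -1.56, "ax": 0, "ay": 0, "az": 0, "jaw": 0},
    {"dx": 2.3, "dy": -0.2, "dz": -1.95, "ax": 0, "ay": 0, "az": 0, "jaw": 0}
  ]
}}

```text
clock: 3.15
eef_pos: [0.6986, 0.0805, 0.29]
ee_rot: [-0.105, 0.935, 0.038, 0.337]
wrist_force: [0.4, 1.4, 3.6]
grip_width: 0.0001
finger_force: 1.6
```

```bash
python3 g.py 75 0 276 50; python3 - <<'E'
from station import vision
import cv2
c=vision.capture("side"); cv2.imwrite("pics/s2.png",cv2.resize(c["image"][60:210,230:380],(600,600)))
E
```

```text
delta cm [ 2.61 -0.02 -2.04] rot [-0.19 -0.37 -0.16]
tip now c mm [107.98  -0.02 276.88] axis [ 0.64 -0.   -0.77] j [-0.    0.36  1.68  0.34  0.45 -2.05] F [0.39 1.38 3.6 ] t 3.15
```

View pics/s2.png

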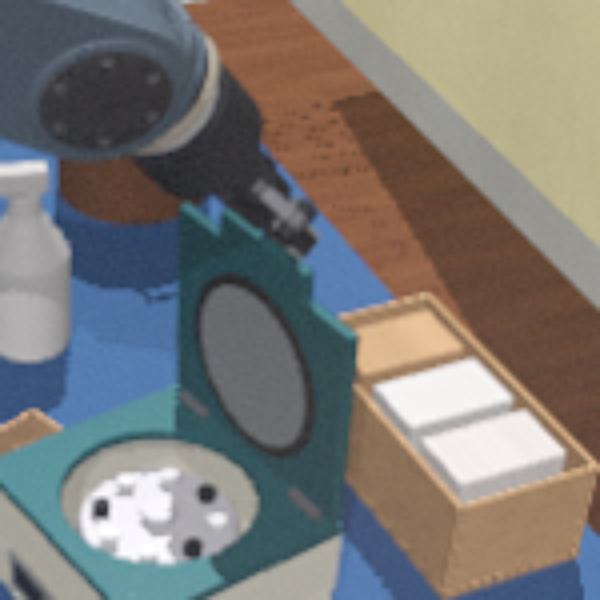

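The fingertips are hooked over the back of the lip (crop 300,240), and the lid has come to about upright. I'll keep tipping.

Request:
{"method": "jog_arm", "body": {
  "deltas": [
    {"dx": 0.46, "dy": 0, "dz": -0.39, "ax": 0, "ay": 0, "az": 0, "jaw": 0},
    {"dx": 0.92, "dy": 0, "dz": -0.78, "ax": 0, "ay": 0, "az": 0, "jaw": 0},
    {"dx": 1.38, "dy": 0, "dz": -1.17, "ax": 0, "ay": 0, "az": 0, "jaw": 0},
    {"dx": 1.84, "dy": 0, "dz": -1.56, "ax": 0, "ay": 0, "az": 0, "jaw": 0},
    {"dx": 2.3, "dy": 0, "dz": -1.95, "ax": 0, "ay": 0, "az": 0, "jaw": 0}
  ]
}}

```text
clock: 3.7
eef_pos: [0.6691, 0.074, 0.2898]
ee_rot: [-0.105, 0.935, 0.038, 0.336]
wrist_force: [1.0, 0.2, 0.5]
grip_width: 0.0002
finger_force: 0.2
```

Request:
{"method": "jog_arm", "body": {
  "deltas": [
    {"dx": 0.3, "dy": 0, "dz": -0.25, "ax": 0, "ay": 0, "az": 0, "jaw": 0},
    {"dx": 0.6, "dy": 0, "dz": -0.5, "ax": 0, "ay": 0, "az": 0, "jaw": 0},
    {"dx": 0.9, "dy": 0, "dz": -0.75, "ax": 0, "ay": 0, "az": 0, "jaw": 0},
    {"dx": 1.2, "dy": 0, "dz": -1.0, "ax": 0, "ay": 0, "az": 0, "jaw": 0},
    {"dx": 1.2, "dy": 0, "dz": -1.0, "ax": 0, "ay": 0, "az": 0, "jaw": 0}
  ]
}}

```text
clock: 4.2
eef_pos: [0.6542, 0.0706, 0.2901]
ee_rot: [-0.105, 0.935, 0.038, 0.337]
wrist_force: [0.4, -0.6, 0.4]
grip_width: 0.0001
finger_force: 0.0
```

```bash
python3 g.py 75 0 345 50; cat > lid.py <<'E'
# lid angle from the lip's front right/left corners in the side view: print teal outline extremes
from h import *
from g import O,X,Y,Z
def ang(img):
    hsv=cv2.cvtColor(img,cv2.COLOR_BGR2HSV)
    m=cv2.inRange(hsv,(80,70,30),(98,255,200)); m[:, :215]=0; m[:, 350:]=0; m[:90]=0; m[250:]=0
    H=O+.078*X+.1125*Z; best=[]
    # lid right plate corner (r=.157,y=-.092): rightmost/top teal; project for each angle
    c=C["side"]; 
    for th in np.arange(0,1.75,.05):
        r=-X*np.cos(th)+Z*np.sin(th)
        P=np.array([H+r*.178+Y*.045,H+r*.178-Y*.045,H+r*.157-Y*.092])
        uv=cv2.projectPoints(P,cv2.Rodrigues(c["R"])[0],c["t"],c["K"],c["distortion"])[0][:,0]
        best.append((round(float(th),2),uv.round(1).tolist()))
    return m,best
E
python3 - <<'E'
from station import vision
from lid import *
c=vision.capture("side"); im=c["image"]; m,b=ang(im)
ys,xs=np.nonzero(m); print("top teal",ys.min(),xs[ys==ys.min()])
for t in b[20:35:2]: print(t)
cv2.imwrite("pics/s3.png",cv2.resize(im[60:260,180:380],(600,600)))
E
```

```text
delta cm [-5.29 -0.04 -4.44] rot [-0.18 -0.4  -0.16]
tip now c mm [ 62.43   0.32 277.01] axis [ 0.64 -0.   -0.77] j [-0.02  0.28  1.79  0.39  0.42 -2.12] F [ 0.42 -0.63  0.43] t 4.2
top teal 116 [265]
(1.0, [[255.0, 132.2], [275.3, 149.9], [290.3, 164.1]])
(1.1, [[260.0, 127.4], [280.6, 144.9], [295.0, 159.7]])
(1.2, [[265.3, 123.1], [286.2, 140.3], [299.9, 155.5]])
(1.3, [[270.8, 119.2], [291.8, 136.2], [305.0, 151.8]])
(1.4, [[276.3, 115.9], [297.6, 132.6], [310.0, 148.6]])
(1.5, [[281.9, 113.2], [303.3, 129.7], [315.1, 145.9]])
(1.6, [[287.4, 111.1], [309.0, 127.3], [320.1, 143.7]])
(1.7, [[292.8, 109.6], [314.5, 125.6], [324.9, 142.0]])
```

View pics/s3.png

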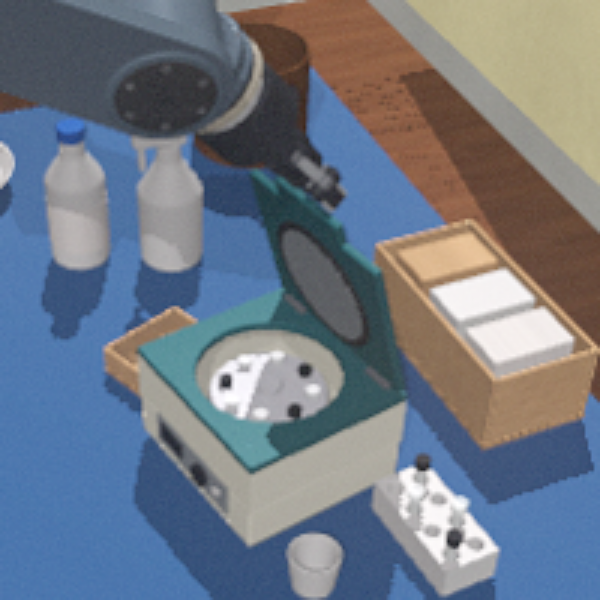

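The lid has swung ahead of the fingers to about 1.33 rad and the force is zero, so it has left them. I'll lift over it and move to the front.

Request:
{"method": "jog_arm", "body": {
  "deltas": [
    {"dx": -2.2, "dy": 0, "dz": -2.6, "ax": 0, "ay": 0, "az": 0, "jaw": 0},
    {"dx": -4.4, "dy": 0, "dz": -5.3, "ax": 0, "ay": 0, "az": 0, "jaw": 0},
    {"dx": -2.1, "dy": 0, "dz": -7.2, "ax": 0, "ay": 0, "az": 0, "jaw": 0},
    {"dx": 0.9, "dy": 0, "dz": -9.8, "ax": 0, "ay": 0, "az": 0, "jaw": 0},
    {"dx": 3.9, "dy": 0, "dz": -12.4, "ax": 0, "ay": 0, "az": 0, "jaw": 0}
  ]
}}

```text
clock: 4.75
eef_pos: [0.547, 0.0463, 0.3607]
ee_rot: [-0.106, 0.935, 0.038, 0.337]
wrist_force: [-0.0, -0.1, 0.8]
grip_width: 0.0003
finger_force: 0.0
```

```bash
cat > look.py <<'E'
from station import vision
from lid import *
import sys
c=vision.capture("side"); im=c["image"]; m,b=ang(im)
# rightmost teal per row along the right side of the lid: the lid plate corner is the top end of its right edge
g=np.array([t[1][2] for t in b]); l=np.array([t[1][1] for t in b]); th=np.array([t[0] for t in b])
# teal just inside corner (toward the hinge side), not teal outside: score edges along the corner track
H=O+.078*X+.1125*Z; cc=C["side"]; out=[]
for t in np.arange(.0,1.75,.02):
    r=-X*np.cos(t)+Z*np.sin(t); 
    q=np.array([H+r*k*.157-Y*y for k in(.97,1.0) for y in(.06,.07,.08,.088)])
    q=np.vstack([q[:4],np.array([H+r*.166-Y*y for y in(.06,.07,.08,.088)])])
    uv=cv2.projectPoints(q,cv2.Rodrigues(cc["R"])[0],cc["t"],cc["K"],cc["distortion"])[0][:,0].round().astype(int)
    v=[m[y,x]>0 for x,y in uv]; out.append((sum(v[:4])-sum(v[4:]),round(float(t),2)))
s=max(out)[0]; print("score",s,[t for a,t in out if a==s])
if len(sys.argv)>1: cv2.imwrite(sys.argv[1],cv2.resize(im[60:260,180:380],(600,600)))
E
python3 look.py; python3 g.py -90 0 340 50; python3 look.py
```

```text
score 4 [0.0, 1.3]
delta cm [ 3.42 -0.19 -1.89] rot [-0.13 -0.5  -0.12]
tip now c mm [-51.7    1.73 347.06] axis [ 0.64 -0.   -0.77] j [-0.09 -0.02  1.95  0.37  0.57 -2.14] F [2.82 1.01 1.73] t 4.8
score 4 [0.0, 1.28, 1.3]
```

Request:
{"method": "jog_arm", "body": {
  "deltas": [
    {"dx": 3, "dy": 0, "dz": 1.6, "ax": 0, "ay": 0, "az": 0, "jaw": 0},
    {"dx": 6, "dy": 0, "dz": 3.2, "ax": 0, "ay": 0, "az": 0, "jaw": 0},
    {"dx": 9, "dy": -0.2, "dz": 4.8, "ax": 0, "ay": 0, "az": 0, "jaw": 0},
    {"dx": 12, "dy": -0.2, "dz": 6.4, "ax": 0, "ay": 0, "az": 0, "jaw": 0},
    {"dx": 12.6, "dy": -0.2, "dz": 6.8, "ax": 0, "ay": 0, "az": 0, "jaw": 0}
  ]
}}

```text
clock: 5.35
eef_pos: [0.4946, 0.0323, 0.225]
ee_rot: [-0.105, 0.936, 0.038, 0.335]
wrist_force: [0.2, 0.2, 1.1]
grip_width: -0.0
finger_force: 0.0
```

```bash
python3 look.py pics/s4.png; python3 g.py -47 0 220 50
```

```text
score 4 [0.0, 1.24]
delta cm [-4.69  0.1   2.83] rot [-0.14 -0.62 -0.23]
tip now c mm [-101.38   -0.79  212.03] axis [ 0.63 -0.   -0.77] j [-0.14  0.09  2.23  0.94  0.29 -2.78] F [-1.01  0.69 -1.67] t 5.4
```

View pics/s4.png

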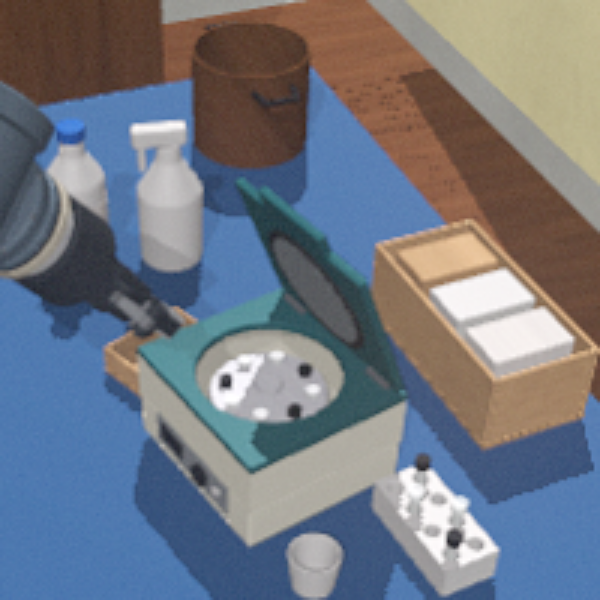

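The lid is at about 1.24 rad and falling slowly; the fingers wait in front at crop (170,325). Joint 6 is near its limit because the wrist is close to singular, so I'll fit the arm's kinematics from the logged states and pick a steeper tool pitch.

```bash
cat > fk.py <<'E'
import numpy as np
from scipy.spatial.transform import Rotation as Rt
from g import O,C,X,Y,Z
from scipy.optimize import least_squares
D=[((1.0244,.3512,1.6524),(.24485,.49214,.24777),(0,0,-1)),((1.02,.24,1.45),(.2451,.4925,.3902),(0,0,-1)),
((.7,.09,1.66),(.3913,.3348,.3881),(.25,-.06,-.97)),((.22,.03,1.84),(.5528,.172,.3868),(.63,0,-.78)),((.01,.36,1.54),(.7252,.0872,.3459),(.64,0,-.77)),
((.01,.42,1.60),(.7281,.09,.2884),(.64,0,-.77)),((0,.36,1.68),(.6986,.0805,.29),(.64,0,-.77)),((-.02,.28,1.79),(.6542,.0706,.2901),(.64,0,-.77)),
((-.09,-.02,1.95),(.547,.0463,.3607),(.64,0,-.77)),((-.14,.09,2.23),(.4946,.0323,.225),(.63,0,-.77))]
A=[];b=[]
for i,((q1,q2,q3),p,ax) in enumerate(D):
    a=np.array(ax,float); a=a if i<2 else C@a; e=np.array([np.cos(q1),np.sin(q1),0]); p=np.array(p);s=q2+q3
    # p.e = a1+L1 s2+L2 s23+a2 c23 + Lt a.e
    A.append([1,0,np.sin(q2),np.sin(s),np.cos(s),a@e]);b.append(p@e)
    A.append([0,1,np.cos(q2),np.cos(s),-np.sin(s),a[2]]);b.append(p[2])
A=np.array(A);b=np.array(b);k=np.linalg.lstsq(A,b,rcond=None)[0]
np.set_printoptions(precision=3,suppress=True)
print(k,"res",np.abs(A@k-b).max())
a1,h,L1,L2,a2,Lt=k
for tx,tz in((-50,222),(-80,165),(-104,94)):
  for be in(50,60,65,70,75,80):
    B=np.radians(be);ax=X*np.cos(B)-Z*np.sin(B)
    w=O+C@np.array([tx,0,tz])/1e3-ax*(Lt+.017); q1=np.arctan2(w[1],w[0]);R=np.hypot(w[0],w[1])
    f=lambda q:[a1+L1*np.sin(q[0])+L2*np.sin(q.sum())+a2*np.cos(q.sum())-R,h+L1*np.cos(q[0])+L2*np.cos(q.sum())-a2*np.sin(q.sum())-w[2]]
    s=least_squares(f,[.1,2.2]); s2=s.x.sum()
    e=np.array([np.cos(q1),np.sin(q1),0]); fore=e*np.sin(s2)+Z*np.cos(s2)
    print(tx,tz,be,s.x,"cost",round(s.cost,6),"forearm",round(np.degrees(s2),1),"tool",90+be,"j5",round(np.arccos(fore@ax),2),"side",round(float(ax@np.cross(Z,e)),3))
E
python3 fk.py
```

```text
[0.002 0.263 0.479 0.437 0.037 0.246] res 0.0025020587573932884
-50 222 50 [0.165 2.109] cost 0.0 forearm 130.3 tool 140 j5 0.22 side 0.132
-50 222 60 [0.188 1.998] cost 0.0 forearm 125.3 tool 150 j5 0.45 side 0.094
-50 222 65 [0.209 1.94 ] cost 0.0 forearm 123.2 tool 155 j5 0.57 side 0.075
-50 222 70 [0.236 1.881] cost 0.0 forearm 121.3 tool 160 j5 0.68 side 0.058
-50 222 75 [0.266 1.821] cost 0.0 forearm 119.6 tool 165 j5 0.8 side 0.042
-50 222 80 [0.3   1.761] cost 0.0 forearm 118.1 tool 170 j5 0.91 side 0.027
-80 165 50 [0.233 2.222] cost 0.0 forearm 140.7 tool 140 j5 0.14 side 0.142
-80 165 60 [0.237 2.118] cost 0.0 forearm 134.9 tool 150 j5 0.29 side 0.1
-80 165 65 [0.25  2.063] cost 0.0 forearm 132.5 tool 155 j5 0.41 side 0.081
-80 165 70 [0.27  2.006] cost 0.0 forearm 130.4 tool 160 j5 0.53 side 0.062
-80 165 75 [0.295 1.948] cost 0.0 forearm 128.5 tool 165 j5 0.64 side 0.045
-80 165 80 [0.325 1.89 ] cost 0.0 forearm 126.9 tool 170 j5 0.76 side 0.029
-104 94 50 [0.386 2.309] cost 0.0 forearm 154.4 tool 140 j5 0.28 side 0.152
-104 94 60 [0.36  2.215] cost 0.0 forearm 147.5 tool 150 j5 0.12 side 0.107
-104 94 65 [0.361 2.163] cost 0.0 forearm 144.6 tool 155 j5 0.21 side 0.086
-104 94 70 [0.37  2.109] cost 0.0 forearm 142.0 tool 160 j5 0.33 side 0.066
-104 94 75 [0.386 2.053] cost 0.0 forearm 139.8 tool 165 j5 0.45 side 0.047
-104 94 80 [0.409 1.996] cost 0.0 forearm 137.8 tool 170 j5 0.57 side 0.03
```

The kinematic fit is good to 2.5 mm. With β = 65° the wrist stays well inside its limits all the way down, so I'll go to the waiting pose for a catch at about 0.9 rad.

```bash
python3 g.py -36 0 234 65
```

```text
delta cm [-6.87  0.11  2.5 ] rot [-0.11 14.38 -0.25]
tip now c mm [-101.38   -0.79  212.03] axis [ 0.63 -0.   -0.77] j [-0.14  0.09  2.23  0.94  0.29 -2.78] F [-1.01  0.69 -1.67] t 5.4
```

Request:
{"method": "jog_arm", "body": {
  "deltas": [
    {"dx": -0.7, "dy": 0, "dz": 0.3, "ax": 0, "ay": 4, "az": 0, "jaw": 0},
    {"dx": -2.2, "dy": 0, "dz": 0.8, "ax": 0, "ay": 8, "az": 0, "jaw": 0},
    {"dx": -3.8, "dy": 0.1, "dz": 1.4, "ax": 0, "ay": 12, "az": 0, "jaw": 0},
    {"dx": -5.4, "dy": 0.1, "dz": 2, "ax": 0, "ay": 14.4, "az": 0, "jaw": 0},
    {"dx": -6.9, "dy": 0.1, "dz": 2.5, "ax": 0, "ay": 14.4, "az": 0, "jaw": 0}
  ]
}}

```text
clock: 5.9
eef_pos: [0.5662, 0.0489, 0.2547]
ee_rot: [-0.109, 0.97, 0.023, 0.217]
wrist_force: [-1.6, 0.2, -0.4]
grip_width: 0.0
finger_force: 0.0
```

```bash
python3 look.py; python3 g.py -36 0 234 65
```

```text
score 4 [0.0, 1.16]
delta cm [0.76 0.08 0.3 ] rot [-0.26  0.43 -0.17]
tip now c mm [-30.32  -0.89 240.04] axis [ 0.43 -0.   -0.9 ] j [-0.04  0.22  1.88  0.19  0.62 -1.97] F [ 0.53 -1.41  1.64] t 5.95
```

The lid is at 1.16 rad and the fingers are in place for a catch at about 0.93. I'll wait.

Request:
{"method": "jog_arm", "body": {
  "deltas": [
    {"dx": 0, "dy": 0, "dz": 0, "ax": 0, "ay": 0, "az": 0, "jaw": 0},
    {"dx": 0, "dy": 0, "dz": 0, "ax": 0, "ay": 0, "az": 0, "jaw": 0},
    {"dx": 0, "dy": 0, "dz": 0, "ax": 0, "ay": 0, "az": 0, "jaw": 0},
    {"dx": 0, "dy": 0, "dz": 0, "ax": 0, "ay": 0, "az": 0, "jaw": 0},
    {"dx": 0, "dy": 0, "dz": 0, "ax": 0, "ay": 0, "az": 0, "jaw": 0}
  ]
}}

```text
clock: 6.45
eef_pos: [0.5631, 0.0487, 0.2528]
ee_rot: [-0.109, 0.97, 0.024, 0.217]
wrist_force: [0.8, 0.2, -0.3]
grip_width: 0.0001
finger_force: 0.0
```

```bash
python3 look.py; python3 g.py -36 0 234 65
```

```text
score 4 [0.0]
delta cm [0.26 0.03 0.26] rot [-0.14  0.21 -0.21]
tip now c mm [-34.72  -0.36 237.45] axis [ 0.43 -0.   -0.9 ] j [-0.05  0.21  1.89  0.2   0.62 -1.98] F [ 0.48  0.18 -0.92] t 6.5
```

Request:
{"method": "jog_arm", "body": {
  "deltas": [
    {"dx": 0, "dy": 0, "dz": 0, "ax": 0, "ay": 0, "az": 0, "jaw": 0},
    {"dx": 0, "dy": 0, "dz": 0, "ax": 0, "ay": 0, "az": 0, "jaw": 0},
    {"dx": 0, "dy": 0, "dz": 0, "ax": 0, "ay": 0, "az": 0, "jaw": 0},
    {"dx": 0, "dy": 0, "dz": 0, "ax": 0, "ay": 0, "az": 0, "jaw": 0},
    {"dx": 0, "dy": 0, "dz": 0, "ax": 0, "ay": 0, "az": 0, "jaw": 0}
  ]
}}

```text
clock: 7.0
eef_pos: [0.5633, 0.0487, 0.2528]
ee_rot: [-0.109, 0.97, 0.024, 0.217]
wrist_force: [-1.0, -0.9, -0.5]
grip_width: 0.0002
finger_force: 0.6
```

Request:
{"method": "jog_arm", "body": {
  "deltas": [
    {"dx": 0, "dy": 0, "dz": 0, "ax": 0, "ay": 0, "az": 0, "jaw": 0},
    {"dx": 0, "dy": 0, "dz": 0, "ax": 0, "ay": 0, "az": 0, "jaw": 0},
    {"dx": 0, "dy": 0, "dz": 0, "ax": 0, "ay": 0, "az": 0, "jaw": 0},
    {"dx": 0, "dy": 0, "dz": 0, "ax": 0, "ay": 0, "az": 0, "jaw": 0},
    {"dx": 0, "dy": 0, "dz": 0, "ax": 0, "ay": 0, "az": 0, "jaw": 0}
  ]
}}

```text
clock: 7.5
eef_pos: [0.5634, 0.0488, 0.2528]
ee_rot: [-0.109, 0.97, 0.024, 0.217]
wrist_force: [-1.4, -1.8, -0.4]
grip_width: 0.0001
finger_force: 0.6
```

```bash
python3 look.py pics/s5.png; python3 g.py -36 0 234 65
```

```text
score 4 [0.0]
delta cm [0.28 0.03 0.25] rot [-0.14  0.21 -0.2 ]
tip now c mm [-34.47  -0.31 237.46] axis [ 0.43 -0.   -0.9 ] j [-0.05  0.21  1.89  0.2   0.62 -1.98] F [-1.28 -1.11  0.11] t 7.55
```

View pics/s5.png

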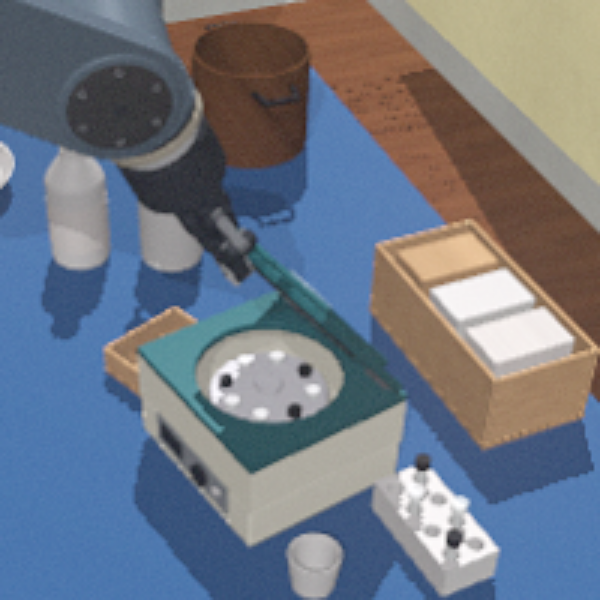

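Caught: the lid's lip rests on the outer side of the shut fingers (crop 250,255), at rest at about 0.92 rad, with steady force for over 0.5 s. I'll work out the lowering arc while it holds.

```bash
python3 - <<'E'
import numpy as np
b=np.radians(64.5); tx=np.array([-np.sin(b),-np.cos(b)]); tz=np.array([np.cos(b),-np.sin(b)])
T=lambda t:np.array([78-178*np.cos(t)-4,112.5+178*np.sin(t)-18.3])
p=np.array([-34.6,237.4]);th=.92
for t in(.85,.75,.65,.55,.45,.35,.25,.15,.08,.03,0,-.02):
    d=(T(t)-p)/10; print(t,"dx %.2f dz %.2f"%(d@tx,d@tz),T(t).round(1)); p=T(t)
E
```

```text
0.85 dx 1.21 dz 0.47 [-43.5 227.9]
0.75 dx 1.69 dz 0.57 [-56.2 215.5]
0.65 dx 1.62 dz 0.73 [-67.7 201.9]
0.55 dx 1.54 dz 0.89 [-77.7 187.2]
0.45 dx 1.44 dz 1.04 [-86.3 171.6]
0.35 dx 1.33 dz 1.18 [-93.2 155.2]
0.25 dx 1.21 dz 1.31 [-98.5 138.2]
0.15 dx 1.07 dz 1.42 [-102.   120.8]
0.08 dx 0.66 dz 1.06 [-103.4  108.4]
0.03 dx 0.43 dz 0.78 [-103.9   99.5]
0 dx 0.24 dz 0.48 [-104.    94.2]
-0.02 dx 0.15 dz 0.32 [-104.    90.6]
```

Request:
{"method": "jog_arm", "body": {
  "deltas": [
    {"dx": 0, "dy": 0, "dz": 0, "ax": 0, "ay": 0, "az": 0, "jaw": 0},
    {"dx": 0, "dy": 0, "dz": 0, "ax": 0, "ay": 0, "az": 0, "jaw": 0},
    {"dx": 0, "dy": 0, "dz": 0, "ax": 0, "ay": 0, "az": 0, "jaw": 0},
    {"dx": 0, "dy": 0, "dz": 0, "ax": 0, "ay": 0, "az": 0, "jaw": 0},
    {"dx": 0, "dy": 0, "dz": 0, "ax": 0, "ay": 0, "az": 0, "jaw": 0}
  ]
}}

```text
clock: 8.05
eef_pos: [0.5634, 0.0488, 0.2528]
ee_rot: [-0.109, 0.97, 0.024, 0.217]
wrist_force: [-1.4, -1.3, 0.1]
grip_width: -0.0001
finger_force: 0.6
```

Held at rest for over 1 s. Now I'll lower it at about 0.2 rad/s.

Request:
{"method": "jog_arm", "body": {
  "deltas": [
    {"dx": 0.15, "dy": 0, "dz": 0.06, "ax": 0, "ay": 0, "az": 0, "jaw": 0},
    {"dx": 0.4, "dy": 0, "dz": 0.15, "ax": 0, "ay": 0, "az": 0, "jaw": 0},
    {"dx": 0.67, "dy": 0, "dz": 0.26, "ax": 0, "ay": 0, "az": 0, "jaw": 0},
    {"dx": 0.94, "dy": 0, "dz": 0.37, "ax": 0, "ay": 0, "az": 0, "jaw": 0},
    {"dx": 1.21, "dy": 0, "dz": 0.47, "ax": 0, "ay": 0, "az": 0, "jaw": 0}
  ]
}}

```text
clock: 8.55
eef_pos: [0.5545, 0.0467, 0.2432]
ee_rot: [-0.109, 0.97, 0.024, 0.217]
wrist_force: [-0.6, 0.6, 0.8]
grip_width: 0.0001
finger_force: 0.3
```

Request:
{"method": "jog_arm", "body": {
  "deltas": [
    {"dx": 0.34, "dy": 0, "dz": 0.11, "ax": 0, "ay": 0, "az": 0, "jaw": 0},
    {"dx": 0.68, "dy": 0, "dz": 0.22, "ax": 0, "ay": 0, "az": 0, "jaw": 0},
    {"dx": 1.01, "dy": 0, "dz": 0.34, "ax": 0, "ay": 0, "az": 0, "jaw": 0},
    {"dx": 1.35, "dy": 0, "dz": 0.45, "ax": 0, "ay": 0, "az": 0, "jaw": 0},
    {"dx": 1.69, "dy": 0, "dz": 0.57, "ax": 0, "ay": 0, "az": 0, "jaw": 0}
  ]
}}

```text
clock: 9.05
eef_pos: [0.5419, 0.0439, 0.2308]
ee_rot: [-0.109, 0.97, 0.024, 0.217]
wrist_force: [0.2, 0.4, -0.2]
grip_width: -0.0001
finger_force: 0.2
```

Request:
{"method": "jog_arm", "body": {
  "deltas": [
    {"dx": 0.33, "dy": 0, "dz": 0.14, "ax": 0, "ay": 0, "az": 0, "jaw": 0},
    {"dx": 0.65, "dy": 0, "dz": 0.28, "ax": 0, "ay": 0, "az": 0, "jaw": 0},
    {"dx": 0.97, "dy": 0, "dz": 0.43, "ax": 0, "ay": 0, "az": 0, "jaw": 0},
    {"dx": 1.3, "dy": 0, "dz": 0.58, "ax": 0, "ay": 0, "az": 0, "jaw": 0},
    {"dx": 1.62, "dy": 0, "dz": 0.73, "ax": 0, "ay": 0, "az": 0, "jaw": 0}
  ]
}}

```text
clock: 9.55
eef_pos: [0.5307, 0.0413, 0.2173]
ee_rot: [-0.109, 0.97, 0.024, 0.217]
wrist_force: [-0.5, -0.4, -0.0]
grip_width: 0.0002
finger_force: 0.3
```

```bash
python3 look.py pics/s6.png; python3 g.py -77.7 0 187.2 65
```

```text
score 4 [0.0, 0.66]
delta cm [1.43 0.   0.9 ] rot [-0.12  0.16 -0.21]
tip now c mm [-68.53  -0.09 201.41] axis [ 0.43 -0.   -0.91] j [-0.07  0.2   2.01  0.25  0.52 -2.05] F [-1.19 -0.12 -1.36] t 9.6
```

View pics/s6.png

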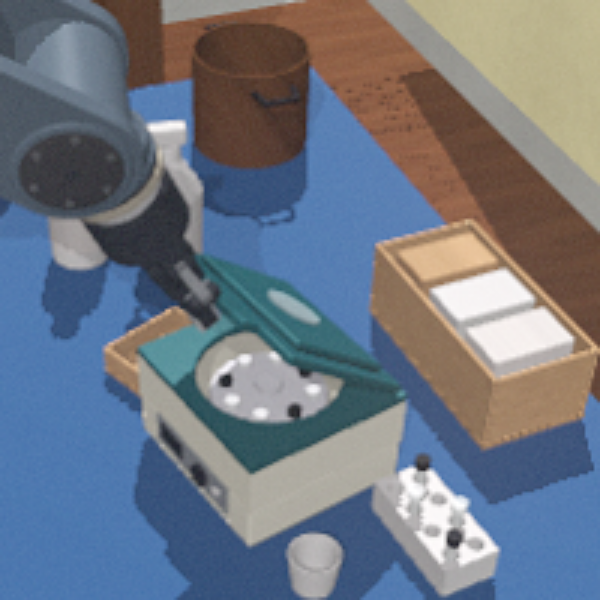

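The lid follows on the fingers (lip at crop 205,290), at about 0.66 rad. I'll continue, checking with numbers only from here.

Request:
{"method": "jog_arm", "body": {
  "deltas": [
    {"dx": 0.31, "dy": 0, "dz": 0.18, "ax": 0, "ay": 0, "az": 0, "jaw": 0},
    {"dx": 0.62, "dy": 0, "dz": 0.35, "ax": 0, "ay": 0, "az": 0, "jaw": 0},
    {"dx": 0.92, "dy": 0, "dz": 0.53, "ax": 0, "ay": 0, "az": 0, "jaw": 0},
    {"dx": 1.23, "dy": 0, "dz": 0.71, "ax": 0, "ay": 0, "az": 0, "jaw": 0},
    {"dx": 1.54, "dy": 0, "dz": 0.89, "ax": 0, "ay": 0, "az": 0, "jaw": 0}
  ]
}}

```text
clock: 10.1
eef_pos: [0.5209, 0.039, 0.2027]
ee_rot: [-0.109, 0.97, 0.024, 0.217]
wrist_force: [-0.4, 0.9, -1.5]
grip_width: -0.0
finger_force: 0.3
```

Request:
{"method": "jog_arm", "body": {
  "deltas": [
    {"dx": 0.29, "dy": 0, "dz": 0.2, "ax": 0, "ay": 0, "az": 0, "jaw": 0},
    {"dx": 0.58, "dy": 0, "dz": 0.41, "ax": 0, "ay": 0, "az": 0, "jaw": 0},
    {"dx": 0.87, "dy": 0, "dz": 0.62, "ax": 0, "ay": 0, "az": 0, "jaw": 0},
    {"dx": 1.15, "dy": 0, "dz": 0.83, "ax": 0, "ay": 0, "az": 0, "jaw": 0},
    {"dx": 1.44, "dy": 0, "dz": 1.04, "ax": 0, "ay": 0, "az": 0, "jaw": 0}
  ]
}}

```text
clock: 10.6
eef_pos: [0.5125, 0.0371, 0.1871]
ee_rot: [-0.109, 0.97, 0.024, 0.217]
wrist_force: [0.6, -0.5, 0.3]
grip_width: -0.0005
finger_force: 0.3
```

Request:
{"method": "jog_arm", "body": {
  "deltas": [
    {"dx": 0.27, "dy": 0, "dz": 0.23, "ax": 0, "ay": 0, "az": 0, "jaw": 0},
    {"dx": 0.54, "dy": 0, "dz": 0.47, "ax": 0, "ay": 0, "az": 0, "jaw": 0},
    {"dx": 0.8, "dy": 0, "dz": 0.7, "ax": 0, "ay": 0, "az": 0, "jaw": 0},
    {"dx": 1.07, "dy": 0, "dz": 0.94, "ax": 0, "ay": 0, "az": 0, "jaw": 0},
    {"dx": 1.33, "dy": 0, "dz": 1.18, "ax": 0, "ay": 0, "az": 0, "jaw": 0}
  ]
}}

```text
clock: 11.1
eef_pos: [0.5057, 0.0355, 0.1708]
ee_rot: [-0.109, 0.97, 0.024, 0.217]
wrist_force: [-0.9, 0.1, -1.1]
grip_width: 0.0002
finger_force: 0.4
```

```bash
python3 look.py; python3 g.py -98.5 0 138.2 65
```

```text
score 4 [0.0, 0.36, 0.38]
delta cm [ 1.1  -0.    1.32] rot [-0.12  0.16 -0.21]
tip now c mm [-94.11  -0.01 154.88] axis [ 0.43 -0.   -0.91] j [-0.09  0.24  2.11  0.35  0.39 -2.18] F [-1.42 -0.85 -1.81] t 11.15
```

Request:
{"method": "jog_arm", "body": {
  "deltas": [
    {"dx": 0.23, "dy": 0, "dz": 0.26, "ax": 0, "ay": 0, "az": 0, "jaw": 0},
    {"dx": 0.47, "dy": 0, "dz": 0.52, "ax": 0, "ay": 0, "az": 0, "jaw": 0},
    {"dx": 0.7, "dy": 0, "dz": 0.78, "ax": 0, "ay": 0, "az": 0, "jaw": 0},
    {"dx": 0.93, "dy": 0, "dz": 1.05, "ax": 0, "ay": 0, "az": 0, "jaw": 0},
    {"dx": 1.16, "dy": 0, "dz": 1.31, "ax": 0, "ay": 0, "az": 0, "jaw": 0}
  ]
}}

```text
clock: 11.65
eef_pos: [0.5008, 0.0345, 0.1539]
ee_rot: [-0.109, 0.97, 0.024, 0.217]
wrist_force: [-3.8, 0.2, -0.7]
grip_width: -0.0002
finger_force: 1.3
```

Request:
{"method": "jog_arm", "body": {
  "deltas": [
    {"dx": 0.22, "dy": 0, "dz": 0.28, "ax": 0, "ay": 0, "az": 0, "jaw": 0},
    {"dx": 0.43, "dy": 0, "dz": 0.56, "ax": 0, "ay": 0, "az": 0, "jaw": 0},
    {"dx": 0.64, "dy": 0, "dz": 0.85, "ax": 0, "ay": 0, "az": 0, "jaw": 0},
    {"dx": 0.86, "dy": 0, "dz": 1.13, "ax": 0, "ay": 0, "az": 0, "jaw": 0},
    {"dx": 1.07, "dy": 0, "dz": 1.42, "ax": 0, "ay": 0, "az": 0, "jaw": 0}
  ]
}}

```text
clock: 12.15
eef_pos: [0.4976, 0.0337, 0.1366]
ee_rot: [-0.109, 0.97, 0.024, 0.217]
wrist_force: [-1.0, 0.6, -1.9]
grip_width: 0.0002
finger_force: 0.9
```

```bash
python3 look.py; python3 g.py -103.4 0 108.4 65
```

```text
score 4 [0.0]
delta cm [0.62 0.01 1.08] rot [-0.14  0.2  -0.2 ]
tip now c mm [-102.28   -0.1   120.81] axis [ 0.43 -0.   -0.9 ] j [-0.09  0.3   2.15  0.46  0.3  -2.3 ] F [-1.81 -0.06 -2.55] t 12.2
```

Request:
{"method": "jog_arm", "body": {
  "deltas": [
    {"dx": 0.13, "dy": 0, "dz": 0.21, "ax": 0, "ay": 0, "az": 0, "jaw": 0},
    {"dx": 0.26, "dy": 0, "dz": 0.42, "ax": 0, "ay": 0, "az": 0, "jaw": 0},
    {"dx": 0.39, "dy": 0, "dz": 0.63, "ax": 0, "ay": 0, "az": 0, "jaw": 0},
    {"dx": 0.52, "dy": 0, "dz": 0.85, "ax": 0, "ay": 0, "az": 0, "jaw": 0},
    {"dx": 0.65, "dy": 0, "dz": 1.06, "ax": 0, "ay": 0, "az": 0, "jaw": 0}
  ]
}}

```text
clock: 12.7
eef_pos: [0.4962, 0.0333, 0.1243]
ee_rot: [-0.109, 0.97, 0.024, 0.217]
wrist_force: [-0.5, -0.0, -0.7]
grip_width: 0.0001
finger_force: 0.8
```

Request:
{"method": "jog_arm", "body": {
  "deltas": [
    {"dx": 0.09, "dy": 0, "dz": 0.16, "ax": 0, "ay": 0, "az": 0, "jaw": 0},
    {"dx": 0.17, "dy": 0, "dz": 0.31, "ax": 0, "ay": 0, "az": 0, "jaw": 0},
    {"dx": 0.26, "dy": 0, "dz": 0.47, "ax": 0, "ay": 0, "az": 0, "jaw": 0},
    {"dx": 0.35, "dy": 0, "dz": 0.62, "ax": 0, "ay": 0, "az": 0, "jaw": 0},
    {"dx": 0.43, "dy": 0, "dz": 0.78, "ax": 0, "ay": 0, "az": 0, "jaw": 0}
  ]
}}

```text
clock: 13.2
eef_pos: [0.4957, 0.0332, 0.1156]
ee_rot: [-0.109, 0.97, 0.024, 0.217]
wrist_force: [-0.9, -0.3, -1.1]
grip_width: 0.0
finger_force: 0.5
```

```bash
python3 g.py -104 0 94 65; python3 -c "
from station import sensors,vision
for i in range(6):
    vision.capture('side'); s=sensors.get_state(); print(s['finger_force'],s['wrist_force'],s['torque'])"
```

```text
delta cm [0.26 0.01 0.56] rot [-0.15  0.23 -0.2 ]
tip now c mm [-103.95   -0.18  100.18] axis [ 0.43 -0.   -0.9 ] j [-0.09  0.34  2.17  0.57  0.25 -2.42] F [-0.89 -0.34 -1.14] t 13.2
0.6730310968123376 [-1.47530826 -0.6815243  -1.50842285] [-0.0790227   0.42642347 -0.01060024]
0.8031767676584423 [-0.75913531 -0.51884655 -0.5290472 ] [-0.11723351  0.44864159  0.02742952]
0.8233504998497665 [-1.87229827 -0.13890625 -1.54569415] [-0.11903873  0.46263702 -0.07894882]
0.8596800710074604 [-1.23502483 -0.2521896  -3.28564358] [-0.13417193  0.50157232  0.01393418]
0.8884605579078197 [-1.35530445  0.15965405 -0.80736275] [-0.12207961  0.49182658 -0.02770022]
0.9066153829917312 [-0.47518344 -0.43221002 -1.64788368] [-0.12398547  0.47313229  0.03081339]
```

Still supporting the lid: finger force about 0.9 N and wrist moment about 0.48 N m are clean indicators. For the last few millimetres I'll go straight down at 10 mm/s.

Request:
{"method": "jog_arm", "body": {
  "deltas": [
    {"dx": 0.05, "dy": 0, "dz": 0.09, "ax": 0, "ay": 0, "az": 0, "jaw": 0},
    {"dx": 0.09, "dy": 0, "dz": 0.18, "ax": 0, "ay": 0, "az": 0, "jaw": 0},
    {"dx": 0.13, "dy": 0, "dz": 0.27, "ax": 0, "ay": 0, "az": 0, "jaw": 0},
    {"dx": 0.17, "dy": 0, "dz": 0.36, "ax": 0, "ay": 0, "az": 0, "jaw": 0},
    {"dx": 0.17, "dy": 0, "dz": 0.36, "ax": 0, "ay": 0, "az": 0, "jaw": 0}
  ]
}}

```text
clock: 14.0
eef_pos: [0.4959, 0.0332, 0.1117]
ee_rot: [-0.109, 0.97, 0.024, 0.217]
wrist_force: [0.8, -0.0, 0.2]
grip_width: 0.0001
finger_force: 0.0
```

```bash
cat > f.py <<'E'
from station import sensors,vision
import numpy as np
a=[]
for i in range(3):
    vision.capture('side'); s=sensors.get_state(); a.append(np.r_[s['finger_force'],s['wrist_force'],s['torque']])
print(np.mean(a,0).round(2))
E
python3 f.py; python3 g.py -104 0 92 65
```

```text
[ 0.    0.13  0.41  0.42 -0.05  0.2   0.01]
delta cm [0.19 0.01 0.39] rot [-0.15  0.23 -0.2 ]
tip now c mm [-103.9    -0.18   96.38] axis [ 0.43 -0.   -0.9 ] j [-0.09  0.35  2.17  0.59  0.24 -2.44] F [ 0.65 -0.22  0.66] t 14.15
```

The load has gone to zero, so the lid lies on the rim. I'll ease down a touch more, then draw straight back.

Request:
{"method": "jog_arm", "body": {
  "deltas": [
    {"dx": 0.06, "dy": 0, "dz": 0.12, "ax": 0, "ay": 0, "az": 0, "jaw": 0},
    {"dx": 0.12, "dy": 0, "dz": 0.24, "ax": 0, "ay": 0, "az": 0, "jaw": 0},
    {"dx": 0.5, "dy": 0, "dz": 0.08, "ax": 0, "ay": 0, "az": 0, "jaw": 0},
    {"dx": 1.2, "dy": 0, "dz": -0.2, "ax": 0, "ay": 0, "az": 0, "jaw": 0},
    {"dx": 1.9, "dy": 0, "dz": -0.6, "ax": 0, "ay": 0, "az": 0, "jaw": 0}
  ]
}}

```text
clock: 14.65
eef_pos: [0.4758, 0.0288, 0.1088]
ee_rot: [-0.109, 0.97, 0.024, 0.217]
wrist_force: [1.0, -0.4, 0.1]
grip_width: -0.0001
finger_force: 0.0
```

```bash
python3 f.py; python3 g.py -190 0 160 75
```

```text
[ 0.   -0.01  0.2  -0.38 -0.05  0.2   0.03]
delta cm [ 2.83 -0.03 -8.79] rot [-0.12 10.21 -0.23]
tip now c mm [-124.1    -0.06   93.61] axis [ 0.43 -0.   -0.9 ] j [-0.11  0.33  2.22  0.68  0.22 -2.55] F [-0.34 -0.07 -0.7 ] t 14.8
```

Request:
{"method": "jog_arm", "body": {
  "deltas": [
    {"dx": 1.5, "dy": 0, "dz": -1, "ax": 0, "ay": 2, "az": 0, "jaw": 0},
    {"dx": 2.2, "dy": 0, "dz": -2.8, "ax": 0, "ay": 4, "az": 0, "jaw": 0},
    {"dx": 2.6, "dy": 0, "dz": -5, "ax": 0, "ay": 6, "az": 0, "jaw": 0},
    {"dx": 2.8, "dy": 0, "dz": -7, "ax": 0, "ay": 8, "az": 0, "jaw": 0},
    {"dx": 2.8, "dy": 0, "dz": -8.8, "ax": 0, "ay": 10, "az": 0, "jaw": 0}
  ]
}}

```text
clock: 15.3
eef_pos: [0.4148, 0.0145, 0.1776]
ee_rot: [-0.111, 0.985, 0.014, 0.131]
wrist_force: [0.3, 0.4, 0.3]
grip_width: -0.0002
finger_force: 0.0
```

```bash
python3 f.py; python3 g.py -190 0 160 75; python3 - <<'E'
from station import vision
from h import *
from g import O,X,Y,Z
np.set_printoptions(precision=1,suppress=True)
c=vision.capture("side"); im=c["image"]; n=C["side"]
hsv=cv2.cvtColor(im,cv2.COLOR_BGR2HSV); m=cv2.inRange(hsv,(80,70,30),(98,255,220)); m[:,:200]=0;m[:,350:]=0;m[:90]=0;m[260:]=0
k=cv2.connectedComponentsWithStats(m); i=1+k[2][1:,4].argmax(); ct=cv2.findContours((k[1]==i).astype(np.uint8),0,2)[0][0][:,0]
print("hull",cv2.approxPolyDP(cv2.convexHull(ct),2,True)[:,0].tolist())
H=O+.078*X+.1125*Z
for th in(0,.03,.06):
    r=-X*np.cos(th)+Z*np.sin(th)
    P=np.array([H+r*a+Y*b for a,b in((.178,.045),(.178,-.045),(.157,.092),(.157,-.092))])
    print(th,cv2.projectPoints(P,cv2.Rodrigues(n["R"])[0],n["t"],n["K"],n["distortion"])[0][:,0].tolist())
# bystanders: change vs. first picture, away from arm and centrifuge
for nm in("side","top"):
    d=cv2.absdiff(vision.capture(nm)["image"],C[nm]["image"]).max(2); print(nm)
    b=cv2.morphologyEx((d>45).astype(np.uint8),cv2.MORPH_OPEN,np.ones((3,3)))
    s=cv2.connectedComponentsWithStats(b)[2][1:]; print([q.tolist() for q in s if q[4]>25])
E
```

```text
[ 0.    0.87 -0.03  0.83 -0.03  0.1  -0.02]
delta cm [ 0.16 -0.01  0.07] rot [-0.16  0.38 -0.21]
tip now c mm [-188.54    0.02  161.09] axis [ 0.27 -0.   -0.96] j [-0.13  0.11  2.2   0.17  0.58 -2.05] F [-0.56  0.49 -0.16] t 15.45
hull [[274, 155], [314, 192], [263, 217], [239, 196], [226, 176], [230, 172]]
0 [[229.79542065918957, 187.58660682072986], [247.70161181474145, 207.0103940633811], [227.61644710075115, 175.46198201561498], [264.66901029398946, 214.65029695789195]]
0.03 [[229.74061396487974, 186.10431997535122], [247.7016729510738, 205.51761680072954], [227.56420269416282, 174.16404285857521], [264.71853789411625, 213.33253511415555]]
0.06 [[229.73666252026754, 184.5925585456771], [247.75433577680673, 203.9925471114586], [227.555506803594, 172.84253574651015], [264.8145887752914, 211.98633955531662]]
side
[[0, 0, 214, 200, 18235], [86, 35, 9, 4, 30], [100, 34, 8, 7, 37], [95, 99, 5, 8, 26], [245, 111, 81, 93, 3636], [101, 186, 13, 15, 109], [49, 190, 63, 85, 2493], [41, 199, 6, 6, 27], [279, 201, 11, 7, 37], [262, 208, 14, 7, 48], [5, 233, 12, 6, 50], [230, 241, 20, 22, 146], [294, 248, 26, 33, 432], [0, 261, 37, 12, 211], [105, 278, 105, 106, 4401], [62, 341, 14, 18, 141]]
top
[[216, 149, 55, 24, 711], [231, 170, 39, 40, 1200], [296, 176, 22, 15, 199], [245, 240, 147, 144, 6659], [67, 282, 123, 92, 3949], [85, 298, 8, 8, 55], [179, 305, 15, 10, 81], [196, 312, 48, 33, 950], [288, 329, 6, 8, 34], [252, 333, 17, 18, 147], [274, 335, 13, 10, 58], [315, 343, 34, 15, 245], [192, 344, 51, 40, 1346], [252, 353, 12, 13, 82], [243, 354, 7, 7, 36], [253, 367, 23, 17, 173]]
```

The fingers are clear and unloaded, and the lid outline matches the shut pose. The picture changes near the cup and rack fit the open lid's shadow having gone, and the arm never came near them. I'll hand in.

```bash
python3 -c "
from station import manip; print(manip.sign_off())"
```

```text
the job is handed in; nothing more can be done
None
```

The lid was tipped forward, caught at about 0.92 rad on the outside of the shut fingers, held at rest for about a second, lowered gently until shut and released with the fingers drawn clear; the job is handed in at about 15.6 s, with no verdict returned.

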